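# Refit cover and knob of a fan speed controller

### The job

Put the loose cover of the open fan speed controller back on its box: set it down gently, not dropped, so that the spindle comes up through its hole and it sits level and seated all round. Then take the black knob, turn it so that the flat in its socket matches the flat of the D-shaped spindle, slide it fully home and push the sprung spindle in with it; finish while still holding the knob pressed in, ready for its grub screw to be tightened, and leave the other things on the bench where they are.

Things in the scene. Friction and masses are not known exactly. Their poses are not given: they have to be found in the camera images.
- controller: Fan speed controller, fixed: square open-topped grey box, 116 x 116 mm outside, walls 4 mm, 50 mm high, on a wooden back board 190 (x) x 160 (y) x 12 mm. A copper ring lies inside, a 12 mm metal spindle stands in the centre; cable glands stick out 24 mm from both x sides below the rim. Origin: centre of the board's underside, on the bench; z up, x and y square to the box.
- controller_rim (a point): Centre of the box's open top, level with the rim's top face, 62 mm above the bench, on the spindle's axis; axes as the controller's. A brass brush arm, seen on the copper ring inside the box, turns with the spindle and points the opposite way to the spindle's flat.
- spindle_tip (a point): Centre of the spindle's top end, 105 mm above the bench while not pressed, 21 mm above the seated cover's boss. The spindle is a 12 mm round bar with one flat along it, 2.5 mm from the axis, and a 1.5 mm chamfer at the top edge. The point's x axis points from the axis square out through the flat, z up. It stands at any angle and turns only stiffly (0.35 N m).
- spindle (a joint): How far the spindle is pushed down into the controller against its spring, in m: 0 when free, 0.005 at its stop. It begins to move at about 3 N and takes about 8 N to reach the stop.
- cover: Loose grey cover, 0.14 kg, right way up on the bench: plate 120 x 120 x 4 mm, below it a lip 104 mm square outside, 8 mm deep, that goes inside the box's walls with 2 mm to spare each side; on it a square boss (to grip it by) with a hole for the spindle. Any quarter turn fits. Origin: centre of the lip's lower edge; the plate is 8 to 12 mm above it. z up, x and y square to the sides.
- cover_seat (a point): Centre of the underside of the cover's plate, the face that rests on the rim, 8 mm above the cover's origin. Meets controller_rim when the cover is seated.
- cover_boss (a point): Centre of the top of the cover's square boss, 30 mm above the cover's origin. The boss is 50 x 50 mm and rises 18 mm from the plate, its sides parallel to the plate's; a 22 mm hole goes down through boss and plate.
- knob: Black knob, 60 g, upright on the bench, 36 mm tall: round skirt, 50 mm diameter, 14 mm high, on it a bar grip 20 mm wide, 22 mm high, 54 mm long, square at one end, narrowing to a pointed nose with a pale pointer line at the other. Origin: centre of the underside; z up, x along the bar to the nose: sides parallel from x = -25 to +18 mm, nose end at +29; grip sides at y = -10, +10.
- knob_socket (a point): Blind end of the D-socket in the knob's underside, on its axis 14 mm above the underside; axes as the knob's. Socket 13.4 mm diameter, flat 3.2 mm from the axis on the nose (+x) side, 1 mm chamfer at the mouth. Meets spindle_tip when home: the underside is then 91 mm above the bench, or 86 mm (2 mm above the boss) with the spindle right in.
- fuse_carton: Bystander: small open cardboard carton with fuses, 80 x 120 x 50 mm; origin at the centre of its underside.
- screwdriver: Bystander: screwdriver, 190 mm long, lying on the bench.
- cable_gland: Bystander: grey plastic cable gland, 28 mm wide, 30 mm tall, standing; origin at the centre of its underside.
- screw_tin: Bystander: closed round steel tin, 60 mm diameter, 55 mm tall; origin at the centre of its underside.
Not all that is in view belongs to the job. Of the things that look like the knob, the largest one is meant. There is more than one size of the cover; the one meant has the size given above.

How it is judged:
By the outcome, as a careful person would: the job done as asked, in the order asked, and still so for the second after the job is handed in, while the arm keeps its last pose, push and grip.
It also fails if it takes over 64 s, if anything falls off the work surface, if the arm or the gripper's body presses on something with over 40 N, if the wrist force passes 120 N, or if a joint passes its speed limit or range.

### The arm

A 7-joint arm with a two-finger parallel gripper is mounted at the origin on the work surface. World frame = base frame: x ahead of the robot, y to its left, z up, the work surface at z = 0. Lengths are in m, angles in rad, forces in N, time in s.
With the tool pointing down it reaches from about 0.425 to 0.925 m from the base axis. Payload 6.8 kg.
Tool frame: the origin (TCP) lies at the very end of the fingers, on their centre line; the grasp point (between the pads) lies 19 mm behind it; z points along the fingers, y is the line along which they close (so a half turn about z gives the same grasp; the last joint's range is limited). The gripper opens to 85 mm and grips with 20 to 120 N. Pads are 22 mm wide; open, the fingers measure 114 mm over their backs; the gripper's body (76 mm by 85 mm) begins 54 mm behind the grasp point. The pads swing forward as they close: fully open they stand 13 mm farther back than shut.
Start: joints at [1.228, 0.477, 0.022, 1.555, -0.011, 1.109, -0.083], TCP at [0.157, -0.656, 0.197] pointing down, gripper open.
Joint ranges: [-2.96, 2.96], [-0.34, 2.1], [-1.41, 1.46], [0.24, 2.44], [-1.37, 4.51], [0.17, 1.92], [-2.96, 2.96]. Speed limits (rad/s): [2.39, 2.39, 3.14, 3.14, 3.14, 3.14, 3.14].

### API

Orientations are given as a rotation vector (axis times angle).
In Python, from bench import r gives the robot as it stands.
- The arm moves only by the tool play_rows, never from a script. Its argument "targets" is text: rows parted by semicolons, each of 5 numbers parted by spaces: the closure, from -1 (fully open) to 1 (shut), then the shift along the tool's x, y, z in m, then the turn about the tool's z in rad. In form: gripper dx dy dz spin; .... A call has 1 to 8 rows; each row is the pose to reach, as a shift and turn from the pose commanded when the call began, along the tool's axes at that moment; what a row does not reach only later rows make up. A row lasts 1/12 s, in which the tool goes at most 41.7 mm and 7.16 degrees, less where a joint would pass 70% of its speed; a pose out of reach is approached as far as the arm can. A call with a gripper value outside its range is refused whole. The fingers move at their own pace and stop on an object; "squeeze" is the grip in N (left out, the last holds). Time passes only in rows, so rows that repeat a pose let the fingers close. It gives the time, the measured TCP pose, the force, the opening and the grip force at its end, in the units of the state.
- r.get_obs(): the state, without advancing time (a new reading comes with each control period).
- r.grab_frame(name): name is "scene" or "top" or "wrist"; returns the picture (400x640x3 uint8, red, green, blue); there is no depth.
- r.camera_info(name): a dict with "fov_y" (degrees; the focal length in pixels is half the picture's height over the tangent of half this angle, whatever the lens; pixels are square), "cx", "cy" (the principal point, pixels), "k1" (the pictures are not rectified: a ray, as slopes to the right and down, at radius r is drawn at 1 + k1 r^2 times it, then the intrinsics apply), "position" and "rotation" of the camera in the world. Camera axes: x right, y down, z forward; pixel columns grow to the right and rows downward; lengths in m; the calibration is good to about 2 mm. A picture is of the moment at which its call begins: read the wrist's pose just before it. camera_info takes no time and is no camera call; for the wrist camera it gives the pose at the moment of the call.
- r.hand_in(): hands the job in; it is judged then, once.
The state is a dict: "clock": time; "joints": joint angles; "qvel": joint speeds; "tau": joint torques, N m; "tcp_pos": TCP position; "orientation": TCP orientation; "contact_force": force on the tool from outside, world axes, zero at the start; "moment": the same for the moment, N m; "grip_width": finger opening in m; "gripper_force": force on a finger pad.
Only numpy, scipy, OpenCV 4.12 (cv2) and the standard library are available. Lean on these libraries where they do the work, as an engineer would, in place of code of your own. Each camera call takes 0.05 s, during which the arm holds its last target. There are 200 camera calls.

## Working session

There is one attempt and no reset: what is moved stays moved. The work goes in short steps, Python scripts to look and compute and a tool call to move; the robot and the scene stay as the last step left them, time stands still between calls to the robot, and variables do not carry over. Pictures are saved under pics/ and viewed, at most 10 in all, crops included, and the job is handed in when it is done.

Besides the shell and the picture viewer there is one more tool, called after "Request:" in YAML: its name, and indented under it one key for each argument. play_rows: Moves the arm, as the interface text tells. Its arguments: {"type":"object","properties":{"targets":{"type":"string"},"squeeze":{"type":"number"}},"required":["targets"]}

```bash
ls; mkdir -p pics
python3 - <<'E'
from bench import r
import cv2
o=r.get_obs(); print(o)
for n in("scene","top"):
    im=r.grab_frame(n); cv2.imwrite(f"pics/{n}0.png",cv2.cvtColor(im,cv2.COLOR_RGB2BGR)); print(r.camera_info(n))
print(r.camera_info("wrist"))
E
```

```text
pics
{'clock': 0.0, 'joints': array([ 1.22790125,  0.47783187,  0.02230223,  1.556453  , -0.01150186,
        1.10928021, -0.08312155]), 'qvel': array([ 0.00059132, -0.00055942, -0.0004249 , -0.00163186, -0.00224861,
        0.00067675,  0.00013319]), 'tau': array([ 2.59926992e-04, -5.96443105e+01,  1.60818391e+00, -2.81197947e+01,
        1.26687690e-02,  9.37254808e-03, -8.01745784e-06]), 'tcp_pos': array([ 0.15688736, -0.65584271,  0.19600308]), 'orientation': array([-3.11816059e+00, -3.67806852e-01,  5.24696608e-04]), 'contact_force': array([0.21469341, 0.08546084, 0.87488931]), 'moment': array([-0.04723976, -0.01893172,  0.01463849]), 'gripper_force': 0.0, 'grip_width': 0.08581444136446333}
{'fov_y': 51.318318959203054, 'cx': 320.9415169237406, 'cy': 199.64049357753115, 'k1': -0.06938727002733754, 'position': array([ 0.95155431, -0.66458203,  0.82593569]), 'rotation': array([-2.26429201, -0.57837681,  0.2325002 ])}
{'fov_y': 42.21859744452065, 'cx': 327.50069073074724, 'cy': 201.12494514825653, 'k1': -0.088989605421438, 'position': array([0.31755035, 0.03925739, 1.64106775]), 'rotation': array([-2.13475343,  2.13279013, -0.17132971])}
{'fov_y': 59.814837750092764, 'cx': 310.28226606552766, 'cy': 201.3516354393393, 'k1': -0.05183890496523872, 'position': array([ 0.23884247, -0.63718127,  0.37162934]), 'rotation': array([ 2.25122398, -1.77472367, -0.30228793])}
```

View pics/scene0.png

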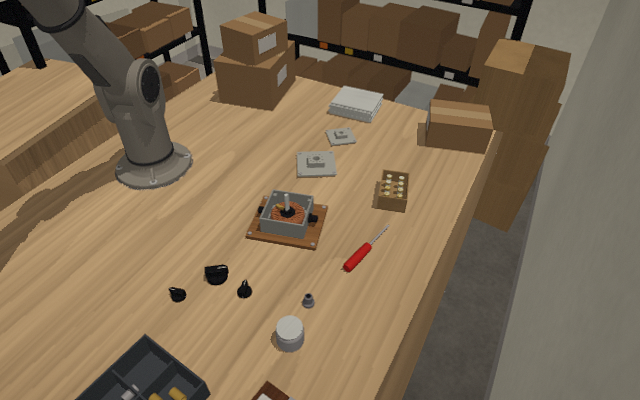

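View pics/top0.png

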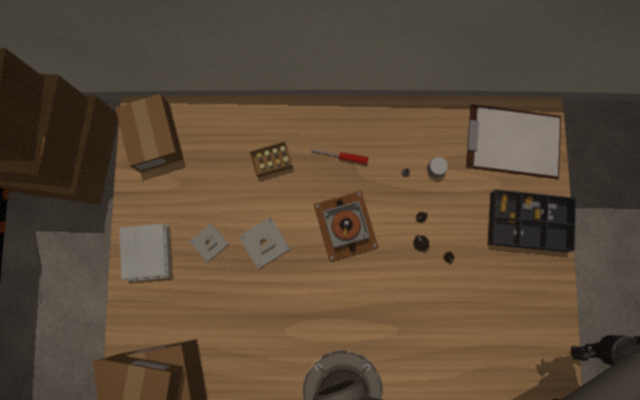

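The top view shows the controller at about (347,226), the full-size cover at (265,243), a smaller cover at (209,242), and the largest knob at about (421,243), with smaller ones at (421,217) and (449,257). I'll enlarge those areas.

```bash
cat > h.py <<'E'
import numpy as np, cv2
from scipy.spatial.transform import Rotation as R
def cam(c,shape=(400,640)):
    f=shape[0]/2/np.tan(np.radians(c["fov_y"]/2))
    return f,R.from_rotvec(c["rotation"]).as_matrix(),np.array(c["position"])
def p2w(c,u,v,z):
    f,M,p=cam(c); x,y=(u-c["cx"])/f,(v-c["cy"])/f
    a,b=x,y
    for _ in range(20):
        s=1+c["k1"]*(a*a+b*b); a,b=x/s,y/s
    d=M@np.array([a,b,1]); return p+d*(z-p[2])/d[2]
def w2p(c,P):
    f,M,p=cam(c); q=(np.atleast_2d(P)-p)@M; a=q[:,:2]/q[:,2:]
    s=1+c["k1"]*(a**2).sum(1,keepdims=True)
    return a*s*f+[c["cx"],c["cy"]]
def save(im,name,box=None,k=1):
    im=cv2.cvtColor(im,cv2.COLOR_RGB2BGR)
    if box: x0,y0,x1,y1=box; im=im[y0:y1,x0:x1]
    cv2.imwrite("pics/"+name,cv2.resize(im,None,fx=k,fy=k,interpolation=cv2.INTER_CUBIC))
E
python3 - <<'E'
from bench import r
from h import *
t=r.camera_info("top"); s=r.camera_info("scene")
for n,u,v,z in(("ctrl",347,226,.06),("cover",265,243,.012),("small",209,242,.01),("knob",421,243,.03),("k2",421,217,.02),("k3",449,257,.02),("carton",271,160,.05),("sd",340,156,.01),("gland",406,172,.03),("tin",438,167,.055)): print(n,p2w(t,u,v,z).round(3))
im=cv2.imread("pics/top0.png"); c=cv2.resize(im[185:275,235:395],None,fx=5,fy=5,interpolation=cv2.INTER_CUBIC)
c=cv2.convertScaleAbs(c,alpha=1.8)
d=cv2.resize(cv2.imread("pics/scene0.png")[140:310,160:340],None,fx=3,fy=3,interpolation=cv2.INTER_CUBIC)
cv2.imwrite("pics/topc.png",c)
E
```

```text
ctrl [ 0.502 -0.014  0.06 ]
cover [0.454 0.243 0.012]
small [0.457 0.422 0.01 ]
knob [ 0.453 -0.246  0.03 ]
k2 [ 0.536 -0.25   0.02 ]
k3 [ 0.409 -0.335  0.02 ]
carton [0.713 0.225 0.05 ]
sd [0.736 0.006 0.01 ]
gland [ 0.679 -0.204  0.03 ]
tin [ 0.69  -0.302  0.055]
```

View pics/topc.png

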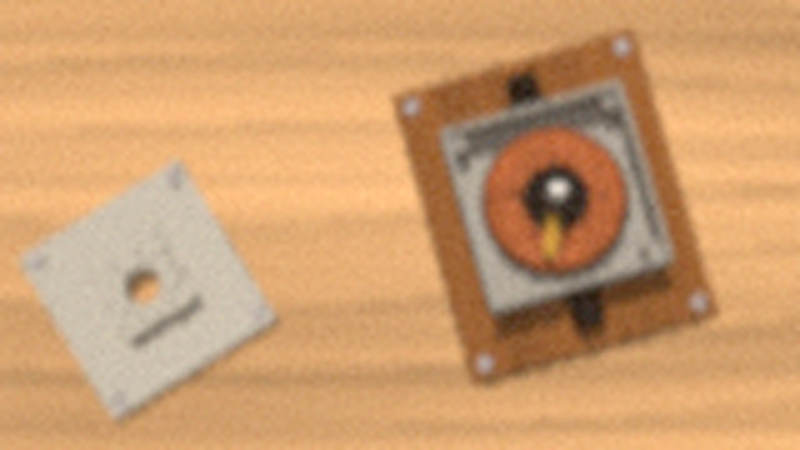

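Run:
```python
from bench import r
from h import *
t=r.camera_info("top")
def W(l,z): return np.array([p2w(t,235+(x+.5)/5-.5,185+(y+.5)/5-.5,z) for x,y in l])
for n,l,z in(("cover",[(22,265),(180,160),(277,318),(117,420)],.012),("rim",[(442,128),(622,80),(673,262),(493,313)],.062),("board",[(395,95),(632,30),(715,315),(480,382)],.012)):
    w=W(l,z); e=[w[(i+1)%4]-w[i] for i in range(4)]
    print(n,w.mean(0).round(4),[(np.linalg.norm(a).round(4),np.degrees(np.arctan2(a[1],a[0])).round(1)) for a in e])
print("tip",W([(557,188)],.105).round(4))
print("ring,brush",W([(556,198),(550,262)],.045).round(4))
o=r.get_obs(); print(R.from_rotvec(o["orientation"]).as_matrix().round(3))
T=R.from_rotvec(o["orientation"]).as_matrix(); c=r.camera_info("wrist")
print("cam in tool",(T.T@(c["position"]-o["tcp_pos"])).round(4)); print((T.T@R.from_rotvec(c["rotation"]).as_matrix()).round(3))
```

```text
cover [0.4549 0.2451 0.012 ] [(np.float64(0.1197), np.float64(-55.9)), (np.float64(0.1183), np.float64(-147.9)), (np.float64(0.1185), np.float64(122.8)), (np.float64(0.1155), np.float64(32.7))]
rim [ 0.5095 -0.0112  0.062 ] [(np.float64(0.1152), np.float64(-74.9)), (np.float64(0.1168), np.float64(-165.0)), (np.float64(0.1144), np.float64(105.8)), (np.float64(0.1182), np.float64(15.4))]
board [ 0.5098 -0.0114  0.012 ] [(np.float64(0.1572), np.float64(-74.4)), (np.float64(0.1891), np.float64(-164.5)), (np.float64(0.1536), np.float64(105.9)), (np.float64(0.1899), np.float64(16.6))]
tip [[ 0.5086 -0.0095  0.105 ]]
ring,brush [[ 0.5098 -0.0107  0.045 ]
 [ 0.47   -0.0069  0.045 ]]
[[ 0.973  0.233 -0.   ]
 [ 0.233 -0.973  0.001]
 [-0.    -0.002 -1.   ]]
cam in tool [ 0.0841  0.0005 -0.1755]
[[ 0.    -0.945 -0.327]
 [ 1.     0.001 -0.002]
 [ 0.002 -0.327  0.945]]
```

The big cover is 120 mm, centred at (0.455, 0.245) with yaw about 32.7°. The box is at (0.510, -0.011) with yaw about 15.3°. The sizes agree. The knob is at about (0.453, -0.246). I'll head there first and look with the wrist camera on the way.

Request:
play_rows:
  targets: "-1 0.43 -0.315 -0.08 0;-1 0.43 -0.315 -0.08 0;-1 0.43 -0.315 -0.08 0;-1 0.43 -0.315 -0.08 0;-1 0.43 -0.315 -0.08 0;-1 0.43 -0.315 -0.08 0;-1 0.43 -0.315 -0.08 0;-1 0.43 -0.315 -0.08 0"

```text
clock: 0.77
tcp_pos: [0.3711, -0.4032, 0.2466]
orientation: [-3.12, -0.368, 0.001]
contact_force: [0.4, -0.3, -0.3]
grip_width: 0.0852
gripper_force: 0.0
```

```bash
cat >> h.py <<'E'
def yaw(o):
    M=R.from_rotvec(o["orientation"]).as_matrix(); return np.degrees(np.arctan2(M[1,0],M[0,0])),M
def go(o,x,y,z,yw=None):
    a,M=yaw(o); d=M.T@(np.array([x,y,z])-o["tcp_pos"])
    s=0 if yw is None else -np.radians((yw-a+180)%360-180)
    print("t%.2f tcp"%o["clock"],o["tcp_pos"].round(4),"yaw %.2f"%a,"-> %.4f %.4f %.4f spin %.4f"%(*d,s),"F",o["contact_force"].round(1),"w %.4f g %.0f"%(o["grip_width"],o["gripper_force"]))
E
python3 - <<'E'
from bench import r
from h import *
go(r.get_obs(),.5,-.24,.26,15.3)
E
```

```text
t0.77 tcp [ 0.3711 -0.4032  0.2466] yaw 13.45 -> 0.1634 -0.1288 -0.0134 spin -0.0323 F [ 0.4 -0.3 -0.3] w 0.0852 g 0
```

Request:
play_rows:
  targets: "-1 0.163 -0.129 -0.013 -0.032;-1 0.163 -0.129 -0.013 -0.032;-1 0.163 -0.129 -0.013 -0.032;-1 0.163 -0.129 -0.013 -0.032;-1 0.163 -0.129 -0.013 -0.032;-1 0.163 -0.129 -0.013 -0.032;-1 0.163 -0.129 -0.013 -0.032"

```text
clock: 1.35
tcp_pos: [0.5004, -0.2387, 0.2592]
orientation: [-3.111, -0.427, -0.0]
contact_force: [-0.8, -1.1, 0.7]
grip_width: 0.0853
gripper_force: 0.0
```

```bash
cat > snap.py <<'E'
import sys,pickle
from bench import r
from h import *
o=r.get_obs(); c=r.camera_info("wrist"); im=r.grab_frame("wrist")
n=sys.argv[1]; pickle.dump((o,c,im),open(n+".pkl","wb"))
save(im,n+".png",None,1.25); go(o,*map(float,sys.argv[2:]))
E
python3 snap.py w1 .55 -.01 .27 15.3
```

```text
t1.35 tcp [ 0.5004 -0.2387  0.2592] yaw 15.64 -> 0.1094 -0.2069 -0.0105 spin 0.0059 F [-0.8 -1.1  0.7] w 0.0853 g 0
```

View pics/w1.png

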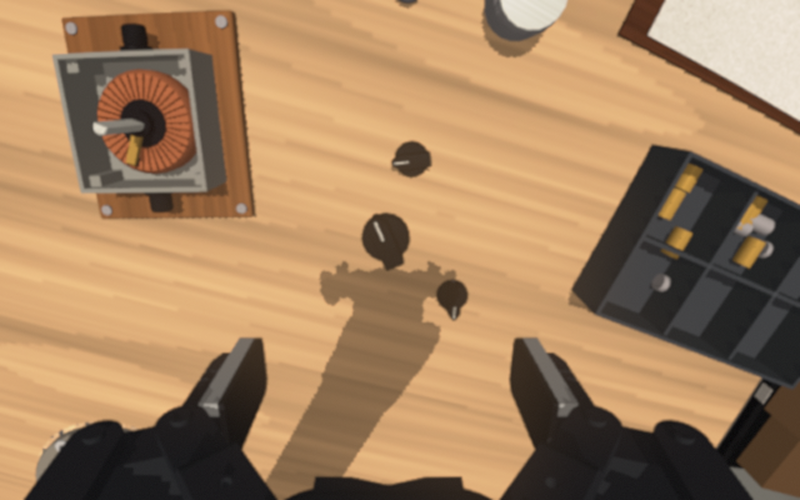

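The wrist view shows the big knob at about (386,237). Its pale line is at the upper left, running (375,222) to (383,242), and the square end is at the lower right. Next I'll look straight down on the controller.

Request:
play_rows:
  targets: "-1 0.112 -0.218 -0.01 0;-1 0.112 -0.218 -0.01 0;-1 0.112 -0.218 -0.01 0;-1 0.112 -0.218 -0.01 0;-1 0.112 -0.218 -0.01 0;-1 0.112 -0.218 -0.01 0;-1 0.112 -0.218 -0.01 0;-1 0.112 -0.218 -0.01 0"

```text
clock: 2.07
tcp_pos: [0.5493, -0.0012, 0.2693]
orientation: [-3.113, -0.422, 0.001]
contact_force: [0.2, -1.0, -0.1]
grip_width: 0.0855
gripper_force: 0.0
```

```bash
python3 snap.py w2 .5 .265 .235 32.7
python3 - <<'E'
from h import *
import pickle
a=pickle.load(open("w1.pkl","rb"))[2]; b=pickle.load(open("w2.pkl","rb"))[2]
A=cv2.resize(a[160:225,275:345],(490,455),interpolation=cv2.INTER_CUBIC)
cv2.imwrite("pics/m.png",cv2.cvtColor(np.hstack([cv2.resize(A,(290,269)),]),cv2.COLOR_RGB2BGR))
k=np.zeros((600,800,3),np.uint8); B=cv2.resize(b[80:320,200:440],(600,600),interpolation=cv2.INTER_CUBIC)
k[:,:600]=B; K=cv2.resize(a[165:225,285:325],(200,300),interpolation=cv2.INTER_CUBIC); k[:300,600:]=np.clip(K*2.0,0,255)
cv2.imwrite("pics/m.png",cv2.cvtColor(k,cv2.COLOR_RGB2BGR))
E
```

```text
t2.07 tcp [ 0.5493 -0.0012  0.2693] yaw 15.42 -> 0.0233 -0.2697 0.0343 spin -0.3016 F [ 0.2 -1.  -0.1] w 0.0855 g 0
```

View pics/m.png

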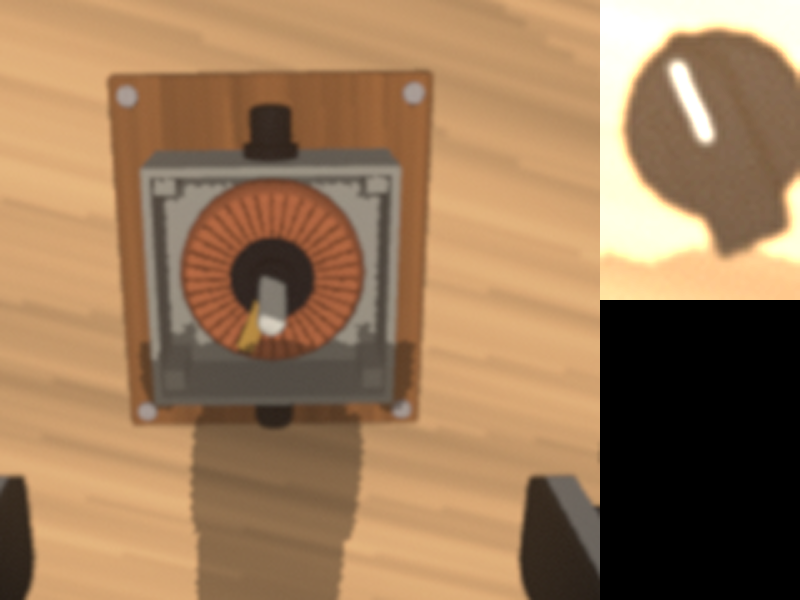

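The crop shows the rim corners at (141,168), (401,166), (393,403) and (156,404), the spindle tip at (271,325), and the brush end at about (247,349). The knob's nose is at the upper left, line (678,65) to (708,138).

```bash
cat >> h.py <<'E'
from scipy.optimize import least_squares
def fit(c,px,local,z,x0):
    L=np.array(local); px=np.array(px)
    def P(p): 
        a=np.radians(p[2]); return np.c_[p[0]+L[:,0]*np.cos(a)-L[:,1]*np.sin(a),p[1]+L[:,0]*np.sin(a)+L[:,1]*np.cos(a),np.full(len(L),z)]
    s=least_squares(lambda p:(w2p(c,P(p))-px).ravel(),x0,x_scale=[.01,.01,1]); return s.x.round(4),s.fun.round(1)
E
python3 - <<'E'
import pickle
from h import *
o,c,_=pickle.load(open("w2.pkl","rb"))
q=lambda l:np.array(l,float)/2.5+[200,80]-.3
h=.058
# image up = tool x(+x of controller ~15deg), left=+y
print(fit(c,q([(141,168),(401,166),(393,403),(156,404)]),[(h,h),(h,-h),(-h,-h),(-h,h)],.062,[.51,-.01,15]))
h=.095;k=.08
print(fit(c,q([(109,75),(432,71),(418,420),(133,424)]),[(h,k),(h,-k),(-h,-k),(-h,k)],.012,[.51,-.01,15]))
print("tip",p2w(c,*q((271,325)),.105).round(4))
for z in(.025,.03,.035,.04,.045):
    rc=p2w(c,*q((272,271)),z); b=p2w(c,*q((247,349)),z); top=p2w(c,*q((272,180)),z);bot=p2w(c,*q((272,361)),z)
    d=b-np.array([.5095,-.0105,z]); print(z,rc.round(4),((top+bot)/2).round(4),"rad",np.linalg.norm(top-bot)/2,np.degrees(np.arctan2(d[1],d[0])).round(1))
o,c,_=pickle.load(open("w1.pkl","rb"))
q=lambda l:np.array([285+l[0]/5,165+l[1]/5])
a=p2w(c,*q((78,65)),.036);b=p2w(c,*q((108,138)),.036);print("knob line",a.round(4),b.round(4),np.degrees(np.arctan2(*(a-b)[1::-1])))
print(p2w(c,*q((85,122)),.014))
E
```

```text
(array([ 5.08300e-01, -1.06000e-02,  1.60054e+01]), array([-0.3, -0.1,  0.5, -0.3,  0.2,  0.1, -0.5,  0.5]))
(array([ 5.08800e-01, -1.03000e-02,  1.61824e+01]), array([-1.5, -0.5,  1.4, -0.7,  0.7,  1.1, -0.6,  0.8]))
tip [ 0.5074 -0.0104  0.105 ]
0.025 [ 0.5066 -0.0105  0.025 ] [ 0.5053 -0.0109  0.025 ] rad 0.04775194431062704 178.4
0.03 [ 0.5081 -0.0101  0.03  ] [ 0.5068 -0.0105  0.03  ] rad 0.047183100640921204 177.9
0.035 [ 0.5096 -0.0098  0.035 ] [ 0.5082 -0.0101  0.035 ] rad 0.0466142569712154 177.3
0.04 [ 0.511  -0.0094  0.04  ] [ 0.5097 -0.0097  0.04  ] rad 0.046045413301509554 176.7
0.045 [ 0.5125 -0.009   0.045 ] [ 0.5112 -0.0094  0.045 ] rad 0.04547656963180375 176.0
knob line [ 0.4736 -0.234   0.036 ] [ 0.458  -0.2457  0.036 ] 36.88396966438646
[ 0.45373041 -0.24051076  0.014     ]
```

Request:
play_rows:
  targets: "-1 0.023 -0.27 0.02 -0.3;-1 0.023 -0.27 0.02 -0.3;-1 0.023 -0.27 0.02 -0.3;-1 0.023 -0.27 0.02 -0.3;-1 0.023 -0.27 0.02 -0.3;-1 0.023 -0.27 0.02 -0.3;-1 0.023 -0.27 0.02 -0.3;-1 0.023 -0.27 0.02 -0.3"

```text
clock: 2.78
tcp_pos: [0.4989, 0.2678, 0.249]
orientation: [-3.013, -0.884, 0.001]
contact_force: [-0.3, 1.5, 0.1]
grip_width: 0.0853
gripper_force: 0.0
```

```bash
python3 snap.py w3 .455 .245 .1 32.7
python3 - <<'E'
from h import *
import pickle
b=pickle.load(open("w3.pkl","rb"))[2]
save(b,"w3c.png",(190,70,450,310),2.3)
E
```

```text
t2.78 tcp [0.4989 0.2678 0.249 ] yaw 32.72 -> -0.0493 -0.0042 0.1490 spin 0.0003 F [-0.3  1.5  0.1] w 0.0853 g 0
```

View pics/w3c.png

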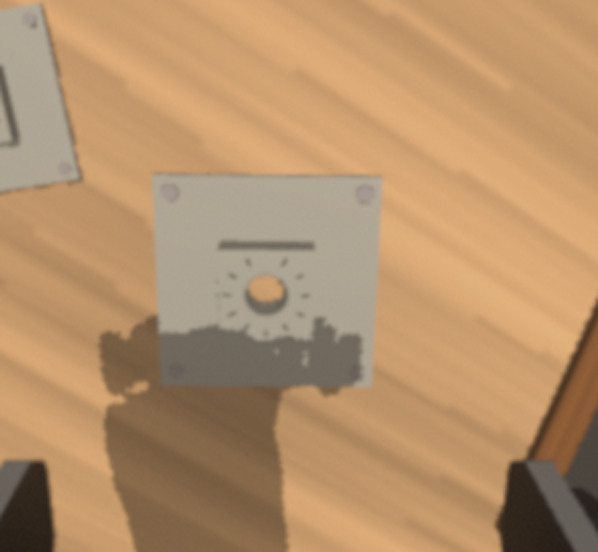

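The cover's plate corners in the crop are at (153,174), (382,177), (373,386) and (160,386), and the hole is at about (266,293).

Run:
```python
import pickle
from h import *
o,c,_=pickle.load(open("w3.pkl","rb"))
q=lambda l:np.array(l,float)/2.3+[190,70]-.3
h=.06
x,f=fit(c,q([(153,174),(382,177),(373,386),(160,386)]),[(h,h),(h,-h),(-h,-h),(-h,h)],.012,[.455,.245,32])
print(x,f,"hole",p2w(c,*q((266,294)),.03).round(4))
go(o,x[0],x[1],.06,x[2])
```

```text
[ 0.4545  0.2468 32.29  ] [-0.6  0.2  0.5 -0.3 -0.2  0.5  0.3 -0.3] hole [0.4554 0.2476 0.03  ]
t2.78 tcp [0.4989 0.2678 0.249 ] yaw 32.72 -> -0.0487 -0.0059 0.1890 spin 0.0075 F [-0.3  1.5  0.1] w 0.0853 g 0
```

Request:
play_rows:
  targets: "-1 -0.049 -0.006 0.15 0.007;-1 -0.049 -0.006 0.15 0.007;-1 -0.049 -0.006 0.15 0.007;-1 -0.049 -0.006 0.15 0.007;-1 -0.049 -0.006 0.175 0.007;-1 -0.049 -0.006 0.2 0.007;-1 -0.049 -0.006 0.22 0.007;-1 -0.049 -0.006 0.22 0.007"

```text
clock: 3.5
tcp_pos: [0.455, 0.2375, 0.0258]
orientation: [3.018, 0.859, -0.01]
contact_force: [-0.3, -0.9, -0.3]
grip_width: 0.0855
gripper_force: 0.0
```

```bash
cat > g.py <<'E'
import sys
from bench import r
from h import *
go(r.get_obs(),*map(float,sys.argv[1:]))
E
python3 g.py .4545 .2468 .013 32.29
```

```text
t3.50 tcp [0.455  0.2375 0.0258] yaw 31.78 -> 0.0046 -0.0081 0.0128 spin -0.0089 F [-0.3 -0.9 -0.3] w 0.0855 g 0
```

Request:
play_rows:
  targets: "-1 0 0 0 0;-1 0 0 0 0"

```text
clock: 3.67
tcp_pos: [0.4574, 0.2419, 0.0305]
orientation: [3.02, 0.863, 0.002]
contact_force: [-0.4, -0.6, 0.2]
grip_width: 0.0852
gripper_force: 0.0
```

```bash
python3 g.py .4545 .2468 .013 32.29;  python3 -c "
from bench import r
print(r.get_obs()['joints'],r.get_obs()['qvel'].round(3))"
```

```text
t3.67 tcp [0.4574 0.2419 0.0305] yaw 31.91 -> 0.0001 -0.0058 0.0175 spin -0.0066 F [-0.4 -0.6  0.2] w 0.0852 g 0
[-0.21118148  0.49772424 -0.49162947  2.03697953  0.36379211  0.68987242
 -1.95023431] [-0.007 -0.014 -0.016 -0.011 -0.001 -0.002 -0.006]
```

Request:
play_rows:
  targets: "-1 0 -0.006 0 -0.007;-1 0 -0.006 0 -0.007;-1 0 -0.006 0.009 -0.007;-1 0 -0.006 0.017 -0.007;-1 0 -0.006 0.017 -0.007;-1 0 -0.006 0.017 -0.007"

```text
clock: 4.17
tcp_pos: [0.4521, 0.248, 0.0117]
orientation: [3.016, 0.879, -0.002]
contact_force: [-0.2, 0.0, -0.1]
grip_width: 0.0855
gripper_force: 0.0
```

```bash
python3 g.py .4545 .2468 .013 32.29
```

```text
t4.17 tcp [0.4521 0.248  0.0117] yaw 32.49 -> 0.0014 0.0023 -0.0013 spin 0.0034 F [-0.2  0.  -0.1] w 0.0855 g 0
```

Request:
play_rows:
  targets: "-1 0.001 0.001 -0.001 0.003;-1 0.001 0.001 -0.001 0.003;0.3 0.001 0.001 -0.001 0.003;1 0.001 0.001 -0.001 0.003;1 0.001 0.001 -0.001 0.003;1 0.001 0.001 -0.001 0.003;1 0.001 0.001 -0.001 0.003;1 0.001 0.001 -0.001 0.003"
  squeeze: 40

```text
clock: 4.83
tcp_pos: [0.4541, 0.248, 0.0135]
orientation: [3.018, 0.874, 0.0]
contact_force: [-0.1, -0.0, 0.3]
grip_width: 0.012
gripper_force: 0.0
```

```bash
python3 g.py .4545 .2468 .013 32.29
```

```text
t4.83 tcp [0.4541 0.248  0.0135] yaw 32.30 -> -0.0003 0.0013 0.0005 spin 0.0002 F [-0.1 -0.   0.3] w 0.0120 g 0
```

```bash
python3 snap.py w4 .4545 .2468 .013 32.29
python3 - <<'E'
from bench import r
from h import *
import pickle
a=pickle.load(open("w4.pkl","rb"))[2]; s=r.grab_frame("scene")
k=np.zeros((400,800,3),np.uint8); k[:,:400]=cv2.resize(a[:, :],(400,250)).copy().repeat(1,0)[:400] if 0 else np.pad(cv2.resize(a,(400,250)),((0,150),(0,0),(0,0)))
k[:,400:]=cv2.resize(s[110:210,260:360],(400,400),interpolation=cv2.INTER_CUBIC)
cv2.imwrite("pics/m2.png",cv2.cvtColor(k,cv2.COLOR_RGB2BGR))
E
```

```text
t4.83 tcp [0.4541 0.248  0.0135] yaw 32.30 -> -0.0003 0.0013 0.0005 spin 0.0002 F [-0.1 -0.   0.3] w 0.0120 g 0
```

View pics/m2.png

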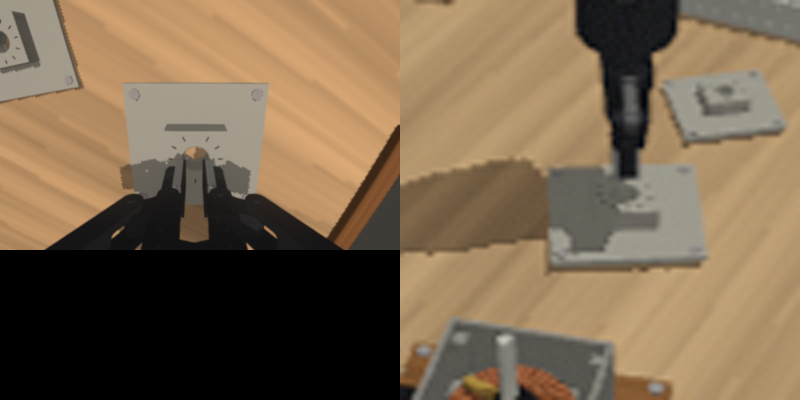

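Run:
```python
from bench import r
from h import *
import pickle
o,c,im=pickle.load(open("w4.pkl","rb")); M=yaw(o)[1]; s=r.camera_info("scene")
for d in(0,-.02,-.04,-.06): 
    P=o["tcp_pos"]+M@[0,0,d]; print(d,"wrist",w2p(c,P).round(0),"scene crop",((w2p(s,P)-[260,110])*4).round(0), w2p(s,P).round())
print("coverctr",((w2p(s,[.4545,.2468,.012])-[260,110])*4).round(0),w2p(c,[[.4545,.2468,.012],[.4545,.2468,.03]]).round())
save(im,"w4c.png",(190,120,440,400),2.1)
```

```text
0 wrist [[310. 241.]] scene crop [[224. 206.]] [[316. 162.]]
-0.02 wrist [[310. 258.]] scene crop [[224. 186.]] [[316. 156.]]
-0.04 wrist [[310. 280.]] scene crop [[225. 165.]] [[316. 151.]]
-0.06 wrist [[310. 307.]] scene crop [[225. 144.]] [[316. 146.]]
coverctr [[224. 209.]] [[312. 240.]
 [312. 255.]]
```

View pics/w4c.png

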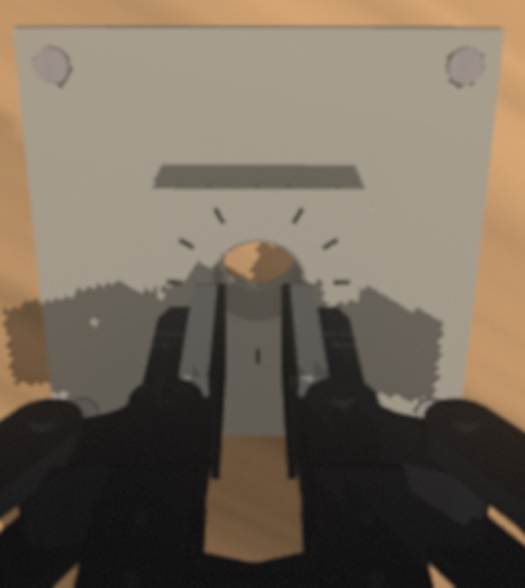

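Run:
```python
from bench import r
from h import *
import pickle
o,c,im=pickle.load(open("w4.pkl","rb")); M=yaw(o)[1]; s=r.camera_info("scene")
o3,c3,_=pickle.load(open("w3.pkl","rb")); M3=yaw(o3)[1]
for d in(0,-.01,-.02,-.03,-.04):
  for x in(0,.011):
    Q=lambda o,M,w:[o["tcp_pos"]+M@[x,k*w,d] for k in(-1,1)]
    print(d,x,"w4c",((w2p(c,Q(o,M,.006))-[190,120])*2.1).round(0).tolist(),"w3c",((w2p(c3,Q(o3,M3,.0427))-[190,70])*2.3).round().tolist())
```

```text
0 0 w4c [[229.0, 254.0], [275.0, 254.0]] w3c [[100.0, 393.0], [452.0, 393.0]]
0 0.011 w4c [[229.0, 215.0], [275.0, 216.0]] w3c [[96.0, 351.0], [455.0, 351.0]]
-0.01 0 w4c [[228.0, 271.0], [276.0, 271.0]] w3c [[91.0, 411.0], [461.0, 412.0]]
-0.01 0.011 w4c [[228.0, 231.0], [276.0, 231.0]] w3c [[87.0, 368.0], [465.0, 368.0]]
-0.02 0 w4c [[227.0, 290.0], [277.0, 290.0]] w3c [[81.0, 432.0], [471.0, 433.0]]
-0.02 0.011 w4c [[226.0, 248.0], [278.0, 248.0]] w3c [[76.0, 386.0], [475.0, 387.0]]
-0.03 0 w4c [[225.0, 311.0], [278.0, 311.0]] w3c [[70.0, 455.0], [482.0, 456.0]]
-0.03 0.011 w4c [[225.0, 268.0], [279.0, 268.0]] w3c [[65.0, 407.0], [486.0, 408.0]]
-0.04 0 w4c [[224.0, 335.0], [280.0, 335.0]] w3c [[57.0, 481.0], [494.0, 481.0]]
-0.04 0.011 w4c [[223.0, 289.0], [280.0, 289.0]] w3c [[52.0, 431.0], [499.0, 431.0]]
```

The picture shows the finger ends about 38 mm behind the reported TCP, and the jaws closed above the boss without touching it. I'll reopen and go lower in steps, watching the force.

Request:
play_rows:
  targets: "-1 0 0.001 0 0;-1 0 0.001 0 0;-1 0 0.001 0 0;-1 0 0.001 0.01 0;-1 0 0.001 0.02 0;-1 0 0.001 0.025 0;-1 0 0.001 0.025 0;-1 0 0.001 0.025 0"

```text
clock: 5.6
tcp_pos: [0.454, 0.247, -0.0123]
orientation: [3.017, 0.874, -0.002]
contact_force: [0.5, -0.2, -0.3]
grip_width: 0.0856
gripper_force: 0.0
```

```bash
python3 g.py .4545 .2468 -.022 32.29
```

```text
t5.60 tcp [ 0.454   0.247  -0.0123] yaw 32.31 -> 0.0003 0.0004 0.0097 spin 0.0004 F [ 0.5 -0.2 -0.3] w 0.0856 g 0
```

Request:
play_rows:
  targets: "-1 0 0 0.006 0;-1 0 0 0.011 0;-1 0 0 0.011 0;0 0 0 0.011 0;1 0 0 0.011 0;1 0 0 0.011 0;1 0 0 0.011 0;1 0 0 0.011 0"
  squeeze: 40

```text
clock: 6.27
tcp_pos: [0.4549, 0.2473, -0.0221]
orientation: [3.018, 0.874, 0.001]
contact_force: [-0.9, -1.1, 4.5]
grip_width: 0.0491
gripper_force: 42.0
```

```bash
python3 g.py .4545 .2468 -.022 32.29
```

```text
t6.27 tcp [ 0.4549  0.2473 -0.0221] yaw 32.30 -> -0.0006 0.0002 -0.0001 spin 0.0001 F [-0.9 -1.1  4.5] w 0.0491 g 42
```

Request:
play_rows:
  targets: "1 0 0 -0.005 0;1 0 0 -0.02 0;1 0 0 -0.05 0;1 0 0 -0.085 0;1 0 0 -0.12 0;1 0 0 -0.14 0;1 0 0 -0.14 0;1 0 0 -0.14 0"

```text
clock: 6.93
tcp_pos: [0.4553, 0.2473, 0.1186]
orientation: [-3.018, -0.873, -0.004]
contact_force: [0.2, -0.4, -1.7]
grip_width: 0.0488
gripper_force: 42.0
```

```bash
python3 g.py .509 -.0103 .118 16.0
```

```text
t6.93 tcp [0.4553 0.2473 0.1186] yaw 32.28 -> -0.0922 0.2465 0.0005 spin 0.2842 F [ 0.2 -0.4 -1.7] w 0.0488 g 42
```

Request:
play_rows:
  targets: "1 -0.006 0.016 0 0.03;1 -0.019 0.05 0 0.08;1 -0.032 0.086 0 0.12;1 -0.045 0.121 0 0.16;1 -0.058 0.156 0 0.2;1 -0.071 0.191 0 0.24;1 -0.084 0.225 0 0.27;1 -0.092 0.246 0 0.284"

```text
clock: 7.6
tcp_pos: [0.507, -0.0147, 0.1155]
orientation: [3.111, 0.429, -0.006]
contact_force: [0.2, 0.8, 0.0]
grip_width: 0.0491
gripper_force: 42.0
```

Request:
play_rows:
  targets: "1 0 0 0 0;1 0 0 0 0;1 0 0 0 0;1 0 0 0 0"

```text
clock: 7.93
tcp_pos: [0.5075, -0.0084, 0.1167]
orientation: [-3.11, -0.442, 0.002]
contact_force: [0.3, 0.2, -0.7]
grip_width: 0.0492
gripper_force: 42.0
```

```bash
python3 snap.py w5 .509 -.0103 .065 16.0; python3 -c "
from h import *
import pickle
save(pickle.load(open('w5.pkl','rb'))[2],'w5.png',None,1.25)"
```

```text
t7.93 tcp [ 0.5075 -0.0084  0.1167] yaw 16.17 -> 0.0010 0.0023 0.0517 spin 0.0030 F [ 0.3  0.2 -0.7] w 0.0492 g 42
```

View pics/w5.png

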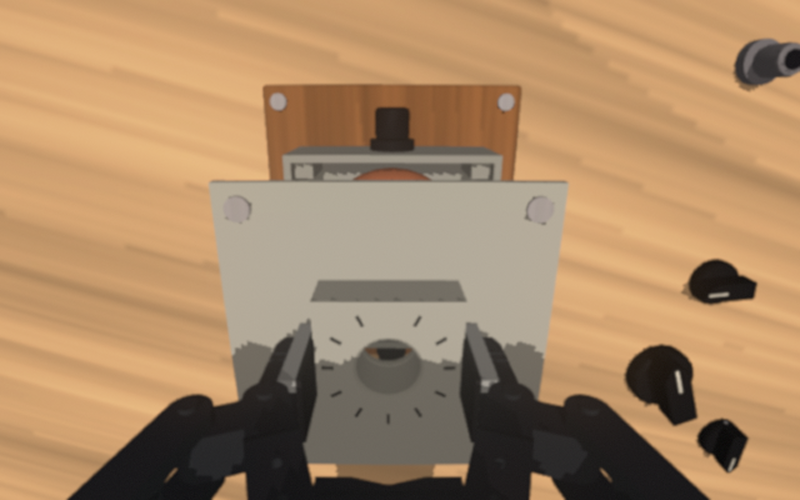

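The cover hangs level. Its far corners are at (210,182) and (568,181), in the 1.25x picture.

Run:
```python
import pickle
from h import *
o,c,_=pickle.load(open("w5.pkl","rb")); a,M=yaw(o)
for u,v in((210,182),(568,181)):
    w=p2w(c,u/1.25,v/1.25,o["tcp_pos"][2]+.034); print((M.T@(w-o["tcp_pos"])).round(4))
h=.095;k=.08
print(M.T@np.array([0,0,1]))
```

```text
[ 0.0594 -0.0584 -0.034 ]
[ 0.0598  0.0595 -0.0341]
[-1.34445908e-03 -9.97413231e-04 -9.99998599e-01]
```

Request:
play_rows:
  targets: "1 0.001 0.002 0 0.003;1 0.001 0.002 0 0.003;1 0.001 0.002 0.02 0.003;1 0.001 0.002 0.04 0.003;1 0.001 0.002 0.06 0.003;1 0.001 0.002 0.068 0.003;1 0.001 0.002 0.068 0.003;1 0.001 0.002 0.068 0.003"

```text
clock: 8.65
tcp_pos: [0.5099, -0.0112, 0.0497]
orientation: [-3.111, -0.434, 0.0]
contact_force: [-0.1, 0.1, -1.2]
grip_width: 0.0495
gripper_force: 41.9
```

Request:
play_rows:
  targets: "1 0 0 0 0;1 0 0 0 0;1 0 0 0 0"

```text
clock: 8.9
tcp_pos: [0.5107, -0.0115, 0.0505]
orientation: [3.111, 0.433, 0.003]
contact_force: [0.5, 0.0, -0.5]
grip_width: 0.0493
gripper_force: 41.9
```

```bash
python3 g.py .509 -.0103 .032 16.0
```

```text
t8.90 tcp [ 0.5107 -0.0115  0.0505] yaw 15.85 -> -0.0013 -0.0016 0.0185 spin -0.0026 F [ 0.5  0.  -0.5] w 0.0493 g 42
```

Request:
play_rows:
  targets: "1 -0.0008 -0.001 0.003 -0.002;1 -0.0008 -0.001 0.007 -0.002;1 -0.0008 -0.001 0.010 -0.002;1 -0.0008 -0.001 0.012 -0.002;1 -0.0008 -0.001 0.013 -0.002;1 -0.0008 -0.001 0.014 -0.002;1 -0.0008 -0.001 0.015 -0.002;1 -0.0008 -0.001 0.015 -0.002"

```text
clock: 9.57
tcp_pos: [0.5087, -0.0108, 0.0343]
orientation: [-3.111, -0.437, 0.0]
contact_force: [-1.2, 0.4, -0.6]
grip_width: 0.0489
gripper_force: 41.9
```

```bash
python3 g.py .509 -.0103 .032 16.0
```

```text
t9.57 tcp [ 0.5087 -0.0108  0.0343] yaw 15.98 -> 0.0004 -0.0004 0.0023 spin -0.0004 F [-1.2  0.4 -0.6] w 0.0489 g 42
```

The lip is inside the walls with no upward force. I'll lower it the last 2–3 mm.

Request:
play_rows:
  targets: "1 0 0 0.001 0;1 0 0 0.0015 0;1 0 0 0.002 0;1 0 0 0.0025 0;1 0 0 0.003 0;1 0 0 0.003 0"

```text
clock: 10.07
tcp_pos: [0.5088, -0.0108, 0.0319]
orientation: [3.111, 0.436, 0.0]
contact_force: [-2.1, -0.8, 4.2]
grip_width: 0.0492
gripper_force: 42.6
```

```bash
python3 g.py .509 -.0103 .032 16.0
```

```text
t10.07 tcp [ 0.5088 -0.0108  0.0319] yaw 15.97 -> 0.0003 -0.0004 -0.0001 spin -0.0005 F [-2.1 -0.8  4.2] w 0.0492 g 43
```

Request:
play_rows:
  targets: "0 0 0 0 0;-1 0 0 0 0;-1 0 0 0 0;-1 0 0 0 0;-1 0 0 -0.02 0;-1 0 0 -0.06 0;-1 0.02 0 -0.1 0;-1 0.05 0 -0.14 0"

```text
clock: 10.73
tcp_pos: [0.5493, 0.0005, 0.1642]
orientation: [3.111, 0.435, -0.002]
contact_force: [2.2, -0.2, -0.0]
grip_width: 0.0856
gripper_force: 0.0
```

Request:
play_rows:
  targets: "-1 0.01 0 -0.03 0;-1 0.01 0 -0.03 0;-1 0.01 0 -0.03 0;-1 0.01 0 -0.03 0;-1 0.01 0 -0.03 0"

```text
clock: 11.15
tcp_pos: [0.5585, 0.0035, 0.1908]
orientation: [3.111, 0.436, -0.005]
contact_force: [0.3, 0.0, -0.5]
grip_width: 0.0856
gripper_force: 0.0
```

```bash
python3 snap.py w6 .51 -.2 .2 37
```

```text
t11.15 tcp [0.5585 0.0035 0.1908] yaw 15.96 -> -0.1026 0.1823 -0.0090 spin -0.3672 F [ 0.3  0.  -0.5] w 0.0856 g 0
```

```bash
python3 g.py .475 -.235 .15 16
```

```text
t11.20 tcp [0.5585 0.0034 0.1907] yaw 15.96 -> -0.1458 0.2063 0.0411 spin -0.0007 F [-0.4 -0.7 -0.3] w 0.0853 g 0
```

Request:
play_rows:
  targets: "-1 -0.145 0.206 0 0;-1 -0.145 0.206 0 0;-1 -0.145 0.206 0 0;-1 -0.145 0.206 0.041 0;-1 -0.145 0.206 0.041 0;-1 -0.145 0.206 0.041 0;-1 -0.145 0.206 0.041 0;-1 -0.145 0.206 0.041 0"

```text
clock: 11.87
tcp_pos: [0.4736, -0.2375, 0.149]
orientation: [-3.112, -0.425, 0.008]
contact_force: [0.5, 1.0, -0.5]
grip_width: 0.0851
gripper_force: 0.0
```

Request:
play_rows:
  targets: "-1 0 0 0 0;-1 0 0 0 0;-1 0 0 0 0"

```text
clock: 12.12
tcp_pos: [0.4782, -0.2322, 0.1516]
orientation: [-3.11, -0.441, -0.001]
contact_force: [0.2, -0.7, -0.1]
grip_width: 0.0855
gripper_force: 0.0
```

```bash
python3 snap.py w7 .454 -.241 .1 37
python3 - <<'E'
from h import *
import pickle
o,c,a=pickle.load(open("w6.pkl","rb")); o7,c7,b=pickle.load(open("w7.pkl","rb"))
pc=w2p(c,[.5085,-.0107,.084])[0]; pt=w2p(c,[.5085,-.0107,.105])[0]; pk=w2p(c7,[.454,-.241,.03])[0]; print(pc,pt,pk)
k=np.zeros((600,800,3),np.uint8)
def crop(im,cx,cy,w,h,s):
    M=np.array([[s,0,w/2-s*cx],[0,s,h/2-s*cy]]); return cv2.warpAffine(im,M,(w,h),flags=cv2.INTER_CUBIC)
k[:300,:400]=crop(a,*pc,400,300,1.7)
k[300:,:400]=np.clip(crop(a,*pt,400,300,7).astype(float)*1.2,0,255)
k[:,400:]=np.clip(crop(b,*pk,400,600,4).astype(float)*1.7,0,255)
cv2.imwrite("pics/m3.png",cv2.cvtColor(k,cv2.COLOR_RGB2BGR))
E
```

```text
t12.12 tcp [ 0.4782 -0.2322  0.1516] yaw 16.14 -> -0.0257 0.0017 0.0516 spin -0.3640 F [ 0.2 -0.7 -0.1] w 0.0855 g 0
[310.05525158 241.44009734] [309.9862799  252.40099906] [312.12575889 208.70707555]
```

View pics/m3.png

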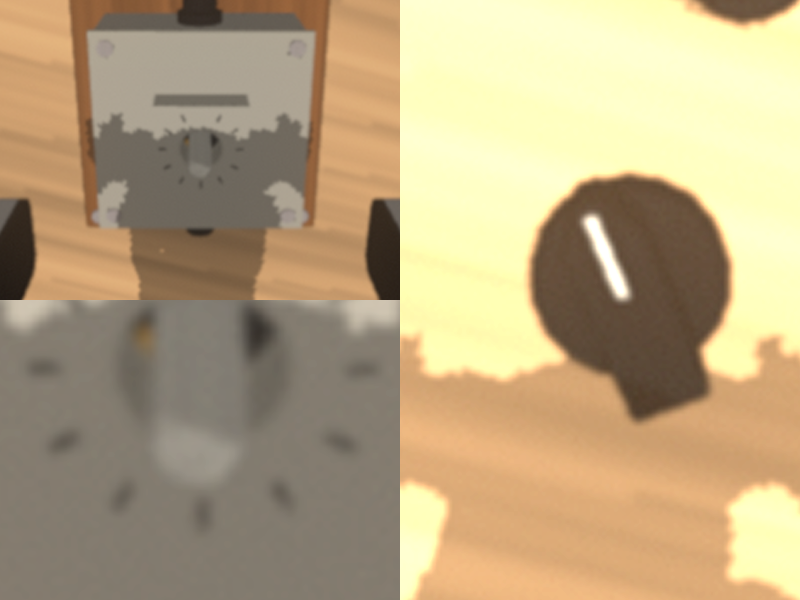

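The cover is flush on the rim with the spindle up through its hole. The flat edge at the tip runs (155,432) to (240,452), so it faces slightly right of the picture's up. The knob's line is (591,217) to (623,298), its square end corners are (635,420) and (708,392), and the skirt circle is centred at (631,275).

Run:
```python
from h import *
import pickle
o7,c,b=pickle.load(open("w7.pkl","rb")); pk=np.array([312.126,208.707])
q=lambda X,Y,z:p2w(c,pk[0]+(X-600)/4,pk[1]+(Y-300)/4,z)
l0,l1=q(591,217,.036),q(623,298,.036); e0,e1=q(635,420,.036),q(708,392,.036)
A=lambda d:np.degrees(np.arctan2(d[1],d[0]))
print("line",l0.round(4),l1.round(4),A(l0-l1),np.linalg.norm(l0-l1)); print("end",(e0).round(4),e1.round(4),np.linalg.norm(e0-e1),A(e1-e0)+90)
m=(e0+e1)/2; print("line thru",A(l0-m)); t=np.radians(A(l0-m)); print("ctr",m+.025*np.array([np.cos(t),np.sin(t),0]))
for X,Y in((631,275),(531,275),(731,275),(631,175)): print("skirt",q(X,Y,.014).round(4))
o6,c6,_=pickle.load(open("w6.pkl","rb")); pt=np.array([309.986,252.401])
q=lambda X,Y,z:p2w(c6,pt[0]+(X-200)/7,pt[1]+(Y-450)/7,z)
a,b=q(155,432,.105),q(240,452,.105); print("flat az",A(b-a)+90,np.linalg.norm(a-b), a.round(4),b.round(4),"near end",q(197,488,.105).round(4))
```

```text
line [ 0.4741 -0.2331  0.036 ] [ 0.458  -0.2452  0.036 ] 36.87008670400675 0.020152129257708234
end [ 0.4301 -0.2563  0.036 ] [ 0.4415 -0.2703  0.036 ] 0.018037450715496957 39.12714802007313
line thru 38.30371523399017
ctr [ 0.45542421 -0.24783688  0.036     ]
skirt [ 0.4565 -0.248   0.014 ]
skirt [ 0.4499 -0.2251  0.014 ]
skirt [ 0.4632 -0.2709  0.014 ]
skirt [ 0.4801 -0.2409  0.014 ]
flat az 1.302608617398775 0.010517454902175757 [ 0.5093 -0.0049  0.105 ] [ 0.5096 -0.0154  0.105 ] near end [ 0.5035 -0.0118  0.105 ]
```

```bash
python3 g.py .456 -.248 0 37.5
```

```text
t12.17 tcp [ 0.4782 -0.2324  0.1516] yaw 16.14 -> -0.0258 0.0088 0.1516 spin -0.3729 F [ 0.2 -0.   0.2] w 0.0855 g 0
```

Request:
play_rows:
  targets: "-1 -0.026 0.009 0.01 -0.12;-1 -0.026 0.009 0.04 -0.24;-1 -0.026 0.009 0.075 -0.373;-1 -0.026 0.009 0.11 -0.373;-1 -0.026 0.009 0.14 -0.373;-1 -0.026 0.009 0.151 -0.373;-1 -0.026 0.009 0.151 -0.373;-1 -0.026 0.009 0.151 -0.373"

```text
clock: 12.83
tcp_pos: [0.4556, -0.2493, 0.001]
orientation: [2.976, 1.007, 0.001]
contact_force: [-0.0, 0.2, -0.1]
grip_width: 0.0852
gripper_force: 0.0
```

Request:
play_rows:
  targets: "-1 0 0 0 0;-1 0 0 0 0;-1 0 0 0 0"

```text
clock: 13.08
tcp_pos: [0.4561, -0.2504, 0.002]
orientation: [2.974, 1.005, 0.003]
contact_force: [-0.9, 0.5, -0.2]
grip_width: 0.0855
gripper_force: 0.0
```

```bash
python3 g.py .456 -.248 -.021 37.5
```

```text
t13.08 tcp [ 0.4561 -0.2504  0.002 ] yaw 37.34 -> 0.0014 -0.0020 0.0230 spin -0.0028 F [-0.9  0.5 -0.2] w 0.0855 g 0
```

Now lower, then close on the knob's bar.

Request:
play_rows:
  targets: "-1 0.001 -0.002 0.01 -0.003;-1 0.001 -0.002 0.018 -0.003;-1 0.001 -0.002 0.023 -0.003;-1 0.001 -0.002 0.023 -0.003;0 0.001 -0.002 0.023 -0.003;0.3 0.001 -0.002 0.023 -0.003;1 0.001 -0.002 0.023 -0.003;1 0.001 -0.002 0.023 -0.003"
  squeeze: 30

```text
clock: 13.75
tcp_pos: [0.4552, -0.2481, -0.0219]
orientation: [2.974, 1.01, 0.002]
contact_force: [2.7, -1.3, 24.9]
grip_width: 0.0385
gripper_force: 12.9
```

Request:
play_rows:
  targets: "1 0 0 0 0;1 0 0 0 0;1 0 0 0 0;1 0 0 0 0"
  squeeze: 60

```text
clock: 14.08
tcp_pos: [0.4561, -0.2478, -0.02]
orientation: [2.972, 1.01, 0.003]
contact_force: [-4.0, 3.9, 26.2]
grip_width: 0.0188
gripper_force: 68.5
```

```bash
python3 g.py .456 -.248 -.021 37.5
```

```text
t14.08 tcp [ 0.4561 -0.2478 -0.02  ] yaw 37.55 -> -0.0002 0.0001 0.0010 spin 0.0009 F [-4.   3.9 26.2] w 0.0188 g 69
```

The bar is gripped, with the fingertips resting on the skirt. Lift.

Request:
play_rows:
  targets: "1 0 0 -0.002 0;1 0 0 -0.006 0;1 0 0 -0.02 0;1 0 0 -0.05 0;1 0 0 -0.085 0;1 0 0 -0.12 0;1 0 0 -0.145 0;1 0 0 -0.15 0"

```text
clock: 14.75
tcp_pos: [0.457, -0.2488, 0.132]
orientation: [2.97, 1.008, 0.008]
contact_force: [1.4, 0.7, -0.5]
grip_width: 0.0186
gripper_force: 64.2
```

Request:
play_rows:
  targets: "1 0 0 0 0;1 0 0 0 0"

```text
clock: 14.92
tcp_pos: [0.4538, -0.2477, 0.1268]
orientation: [-2.975, -1.01, 0.001]
contact_force: [0.1, 0.7, -0.5]
grip_width: 0.0189
gripper_force: 64.2
```

```bash
python3 snap.py w8 .508 -.0106 .13 -0.5
```

```text
t14.92 tcp [ 0.4538 -0.2477  0.1268] yaw 37.50 -> 0.1874 -0.1551 -0.0032 spin 0.6632 F [ 0.1  0.7 -0.5] w 0.0189 g 64
```

Run:
```python
from h import *
import pickle
o,c,im=pickle.load(open("w8.pkl","rb")); a,M=yaw(o); T=o["tcp_pos"]
e=w2p(c,[T+M@[x,0,-.056] for x in(.003,.0234)]); print("expect",e.round(1))
m=(e.mean(0)).astype(int); x0,y0=m[0]-25,m[1]-40
g=im[y0:y0+80,x0:x0+50].min(2); n,l,st,ce=cv2.connectedComponentsWithStats((g>110).astype(np.uint8))
for i in range(1,n):
    if st[i,4]<15: continue
    P=np.argwhere(l==i)[:,::-1]+[x0,y0]; d=np.linalg.svd(P-P.mean(0),full_matrices=False)[2][0]; t=(P-P.mean(0))@d
    for k in(t.min(),t.max()):
        u=P.mean(0)+k*d; print(i,st[i],u.round(1),(M.T@(p2w(c,*u,T[2]+.056)-T)).round(4))
```

```text
expect [[309.8 294.4]
 [309.8 248.9]]
1 [ 23  17   7  44 278] [310. 248.] [ 0.0238  0.0001 -0.056 ]
1 [ 23  17   7  44 278] [310.1 291. ] [ 0.0046  0.0001 -0.056 ]
```

Request:
play_rows:
  targets: "1 0.01 -0.008 -0.01 0.06;1 0.035 -0.029 -0.02 0.14;1 0.062 -0.051 -0.02 0.23;1 0.09 -0.074 -0.02 0.32;1 0.118 -0.097 -0.02 0.41;1 0.145 -0.12 -0.02 0.5;1 0.172 -0.142 -0.02 0.59;1 0.187 -0.155 -0.02 0.663"

```text
clock: 15.63
tcp_pos: [0.5077, -0.0063, 0.1456]
orientation: [-3.14, 0.013, 0.004]
contact_force: [0.5, 0.0, -0.8]
grip_width: 0.0186
gripper_force: 64.3
```

Request:
play_rows:
  targets: "1 0 0 0 0;1 0 0 0 0;1 0 0 0 0;1 0 0 0 0"

```text
clock: 15.97
tcp_pos: [0.5075, -0.0124, 0.1464]
orientation: [3.141, -0.015, -0.003]
contact_force: [-0.1, -0.2, -0.3]
grip_width: 0.0184
gripper_force: 64.3
```

```bash
python3 g.py .508 -.0106 .09 -0.5
```

```text
t15.97 tcp [ 0.5075 -0.0124  0.1464] yaw -0.55 -> 0.0006 -0.0019 0.0564 spin -0.0010 F [-0.1 -0.2 -0.3] w 0.0184 g 64
```

The knob is where expected in the hand. Lower it to just above the spindle.

Request:
play_rows:
  targets: "1 0 -0.0018 0.015 0;1 0 -0.0018 0.035 0;1 0 -0.0018 0.05 0;1 0 -0.0018 0.055 0;1 0 -0.0018 0.055 0;1 0 -0.0018 0.055 0;1 0 -0.0018 0.055 0;1 0 -0.0018 0.055 0"

```text
clock: 16.63
tcp_pos: [0.5091, -0.0092, 0.0933]
orientation: [3.142, -0.014, 0.003]
contact_force: [-0.5, 0.7, -0.9]
grip_width: 0.0188
gripper_force: 64.3
```

```bash
python3 g.py .5075 -.0106 .085 -0.5
```

```text
t16.63 tcp [ 0.5091 -0.0092  0.0933] yaw -0.49 -> -0.0016 0.0014 0.0083 spin 0.0001 F [-0.5  0.7 -0.9] w 0.0188 g 64
```

```bash
cat > avg.py <<'E'
import sys
from bench import r
from h import *
L=[]
for i in range(8): L.append(r.get_obs()); r.grab_frame("top")
o=dict(L[-1])
for k in("tcp_pos","contact_force"): o[k]=np.mean([q[k] for q in L],0)
print(np.std([q["tcp_pos"] for q in L],0).round(4)); go(o,*map(float,sys.argv[1:]))
E
python3 avg.py .5076 -.0106 .085 -.5
```

```text
[0.0002 0.0001 0.0003]
t16.98 tcp [ 0.5087 -0.0091  0.0929] yaw -0.47 -> -0.0011 0.0015 0.0079 spin 0.0006 F [-0.2  0.1 -0.7] w 0.0185 g 64
```

Request:
play_rows:
  targets: "1 -0.001 0.0015 0 0;1 -0.001 0.0015 0 0;1 -0.001 0.0015 0.003 0;1 -0.001 0.0015 0.006 0;1 -0.001 0.0015 0.009 0;1 -0.001 0.0015 0.011 0;1 -0.001 0.0015 0.012 0;1 -0.001 0.0015 0.012 0"

```text
clock: 17.7
tcp_pos: [0.5075, -0.0105, 0.0804]
orientation: [3.141, -0.013, 0.0]
contact_force: [-1.6, 0.5, 5.4]
grip_width: 0.0189
gripper_force: 65.5
```

```bash
python3 g.py .5076 -.0106 .071 -0.5
```

```text
t17.70 tcp [ 0.5075 -0.0105  0.0804] yaw -0.47 -> 0.0001 0.0001 0.0094 spin 0.0005 F [-1.6  0.5  5.4] w 0.0189 g 65
```

Request:
play_rows:
  targets: "1 -0.0007 0 0.001 0.03;1 -0.0007 0 0.001 0.07;1 -0.0007 0 0.001 0.07;1 -0.0007 0 0.001 0;1 -0.0007 0 0.001 -0.07;1 -0.0007 0 0.001 -0.07;1 -0.0007 0 0.001 0;1 -0.0007 0 0.001 0"

```text
clock: 18.37
tcp_pos: [0.5075, -0.0105, 0.08]
orientation: [-3.141, 0.018, -0.003]
contact_force: [-0.6, -1.1, 5.4]
grip_width: 0.0193
gripper_force: 65.6
```

```bash
python3 g.py .5076 -.0106 .071 -0.5; python3 -c "
from bench import r
print(r.get_obs()['moment'])"
```

```text
t18.37 tcp [ 0.5075 -0.0105  0.08  ] yaw -0.67 -> 0.0001 0.0001 0.0090 spin -0.0029 F [-0.6 -1.1  5.4] w 0.0193 g 66
[-0.01151296  0.07446885  0.02196881]
```

Request:
play_rows:
  targets: "1 0 0 0.001 0;1 0 0 0.001 0;1 0 0 0.002 0;1 0 0 0.002 0"

```text
clock: 18.7
tcp_pos: [0.5077, -0.0105, 0.0784]
orientation: [3.141, -0.013, 0.003]
contact_force: [-1.7, -0.8, 11.2]
grip_width: 0.0189
gripper_force: 67.0
```

Request:
play_rows:
  targets: "1 0 0 0.001 0;1 0 0 0.001 0;1 0 0 0.002 0;1 0 0 0.002 0"

```text
clock: 19.03
tcp_pos: [0.5082, -0.0104, 0.0778]
orientation: [3.141, -0.013, 0.005]
contact_force: [-6.4, -1.0, 23.0]
grip_width: 0.0189
gripper_force: 70.1
```

```bash
python3 g.py .5076 -.0106 .071 -0.5; python3 -c "
from bench import r
print(r.get_obs()['moment'])"
```

```text
t19.03 tcp [ 0.5082 -0.0104  0.0778] yaw -0.48 -> -0.0007 0.0002 0.0068 spin 0.0004 F [-6.4 -1.  23. ] w 0.0189 g 70
[-0.15780106  1.26597786  0.03263035]
```

The knob is catching on the chamfer and being pushed toward -x, so it sits about 1–2 mm too far in +x. Back off, shift and try again.

Request:
play_rows:
  targets: "1 0 0 -0.006 0;1 0 0 -0.011 0;1 -0.002 0 -0.011 0;1 -0.002 0 -0.011 0;1 -0.002 0 -0.011 0;1 -0.002 0 -0.011 0"

```text
clock: 19.53
tcp_pos: [0.504, -0.0106, 0.0858]
orientation: [3.142, -0.013, -0.002]
contact_force: [0.8, -0.5, -1.4]
grip_width: 0.019
gripper_force: 64.4
```

```bash
python3 avg.py .5066 -.0106 .08 -.5
```

```text
[0.0002 0.     0.0002]
t19.88 tcp [ 0.5043 -0.0105  0.086 ] yaw -0.47 -> 0.0023 0.0001 0.0060 spin 0.0005 F [ 0.4 -0.2 -0.8] w 0.0187 g 64
```

Request:
play_rows:
  targets: "1 0.002 0 0 0;1 0.002 0 0 0;1 0.002 0 0.002 0;1 0.002 0 0.004 0;1 0.002 0 0.006 0;1 0.002 0 0.007 0;1 0.002 0 0.008 0;1 0.002 0 0.008 0"

```text
clock: 20.6
tcp_pos: [0.5072, -0.0105, 0.0788]
orientation: [3.141, -0.013, 0.002]
contact_force: [-0.4, -1.2, 6.6]
grip_width: 0.0185
gripper_force: 66.1
```

```bash
python3 avg.py .5066 -.0106 .071 -.5
```

```text
[0. 0. 0.]
t20.95 tcp [ 0.5072 -0.0105  0.0789] yaw -0.47 -> -0.0006 0.0001 0.0079 spin 0.0005 F [-0.4  0.2  7.1] w 0.0188 g 66
```

The side force is nil but the knob stays about 2 mm deep, so the flats probably differ by more than the clearance allows. I'll turn it gently under light pressure to find the match.

Request:
play_rows:
  targets: "1 0 0 0 -0.04;1 0 0 0 -0.08;1 0 0 0 -0.12;1 0 0 0 -0.12;1 0 0 0 -0.12"

```text
clock: 21.42
tcp_pos: [0.5074, -0.0106, 0.079]
orientation: [3.136, 0.175, 0.003]
contact_force: [-0.1, -0.6, 6.4]
grip_width: 0.0187
gripper_force: 66.0
```

```bash
cat > m.py <<'E'
from bench import r
L=[]
for i in range(5): L.append(r.get_obs()); r.grab_frame("top")
import numpy as np
for k in("tcp_pos","contact_force","moment"): print(k,np.mean([q[k] for q in L],0).round(4))
E
python3 m.py
```

```text
tcp_pos [ 0.5074 -0.0106  0.079 ]
contact_force [-0.2977 -0.2447  6.4864]
moment [-0.0987  0.0844 -0.0217]
```

Request:
play_rows:
  targets: "1 0 0 0 0.06;1 0 0 0 0.12;1 0 0 0 0.18;1 0 0 0 0.24;1 0 0 0 0.24;1 0 0 0 0.24"

```text
clock: 22.17
tcp_pos: [0.5073, -0.0103, 0.0789]
orientation: [-3.135, 0.201, -0.002]
contact_force: [-0.5, -0.1, 6.9]
grip_width: 0.0192
gripper_force: 66.0
```

```bash
python3 m.py
```

```text
tcp_pos [ 0.5073 -0.0103  0.0789]
contact_force [-0.7479  0.3869  7.2634]
moment [0.0487 0.1579 0.0195]
```

No match found between -7° and +6°, so I suspect the lateral offset instead. I'll turn back and search a small circle in light contact. Engagement will show as the spring force falling off.

Request:
play_rows:
  targets: "1 0 0 0 -0.06;1 0 0 0 -0.12;1 -0.0015 0 0 -0.12;1 -0.003 0 0 -0.12;1 -0.003 0 0 -0.12;1 -0.003 0 0 -0.12"

```text
clock: 22.92
tcp_pos: [0.5061, -0.0102, 0.0796]
orientation: [-3.141, 0.013, -0.008]
contact_force: [2.7, -0.6, 6.3]
grip_width: 0.0188
gripper_force: 65.8
```

```bash
python3 m.py
```

```text
tcp_pos [ 0.5061 -0.0102  0.0795]
contact_force [ 2.3001 -0.4949  6.1627]
moment [-0.1783 -0.627  -0.0196]
```

Request:
play_rows:
  targets: "1 0.003 0 0 0;1 0.005 0 0 0;1 0.006 0 0 0;1 0.006 0 0 0;1 0.006 0 0 0"

```text
clock: 23.58
tcp_pos: [0.5082, -0.0103, 0.0784]
orientation: [3.141, -0.013, -0.004]
contact_force: [-5.1, 0.4, 10.1]
grip_width: 0.0187
gripper_force: 66.6
```

```bash
python3 m.py
```

```text
tcp_pos [ 0.5082 -0.0103  0.0784]
contact_force [-5.5408  0.1906  9.8762]
moment [-0.0199  1.2615  0.0013]
```

The knob is captured laterally in x, so turn is what's left to check. I'll sweep further each way.

Request:
play_rows:
  targets: "1 -0.003 0 0 -0.06;1 -0.003 0 0 -0.12;1 -0.003 0 0 -0.18;1 -0.003 0 0 -0.24;1 -0.003 0 0 -0.3;1 -0.003 0 0 -0.3;1 -0.003 0 0 -0.3"

```text
clock: 24.42
tcp_pos: [0.508, -0.0105, 0.0791]
orientation: [3.108, 0.456, 0.004]
contact_force: [0.2, -1.3, 6.4]
grip_width: 0.0185
gripper_force: 65.8
```

```bash
python3 m.py
```

```text
tcp_pos [ 0.508  -0.0105  0.0791]
contact_force [ 0.457  -1.3177  6.5686]
moment [-0.1961 -0.1705  0.016 ]
```

Request:
play_rows:
  targets: "1 0 0 0 0.12;1 0 0 0 0.24;1 0 0 0 0.36;1 0 0 0 0.45;1 0 0 0 0.52;1 0 0 0 0.6;1 0 0 0 0.6;1 0 0 0 0.6"

```text
clock: 25.33
tcp_pos: [0.5078, -0.0099, 0.0791]
orientation: [-3.104, 0.482, -0.004]
contact_force: [0.6, 0.5, 6.3]
grip_width: 0.0187
gripper_force: 65.9
```

```bash
python3 m.py
```

```text
tcp_pos [ 0.5078 -0.0099  0.0791]
contact_force [0.6215 0.2355 6.5273]
moment [ 0.0263 -0.0765 -0.0018]
```

Depth improves as the knob goes toward -x (2.3 mm at x=0.506 against 1.6 mm at 0.508). I'll lift off, set x≈0.505 free of friction, and lower again.

Request:
play_rows:
  targets: "1 0 0 -0.008 -0.12;1 0 0 -0.008 -0.24;1 -0.003 0 -0.008 -0.3;1 -0.003 0 -0.008 -0.3;1 -0.003 0 -0.008 -0.3;1 -0.003 0 -0.008 -0.3"

```text
clock: 26.08
tcp_pos: [0.5036, -0.0094, 0.0861]
orientation: [3.142, -0.016, -0.001]
contact_force: [0.5, 0.1, -0.1]
grip_width: 0.0186
gripper_force: 64.2
```

```bash
python3 avg.py .505 -.0105 .08 -.5
python3 - <<'E'
from bench import r
from h import *
o=r.get_obs(); c=r.camera_info("wrist"); im=r.grab_frame("wrist"); a,M=yaw(o); T=o["tcp_pos"]
e=w2p(c,[T+M@[x,0,-.056] for x in(.003,.0234)]); m=e.mean(0).astype(int); x0,y0=m[0]-25,m[1]-40
n,l,st,ce=cv2.connectedComponentsWithStats((im[y0:y0+80,x0:x0+50].min(2)>110).astype(np.uint8))
for i in range(1,n):
    if st[i,4]<15: continue
    P=np.argwhere(l==i)[:,::-1]+[x0,y0]; d=np.linalg.svd(P-P.mean(0),full_matrices=False)[2][0]; t=(P-P.mean(0))@d
    print(st[i],[(M.T@(p2w(c,*(P.mean(0)+k*d),T[2]+.056)-T)).round(4) for k in(t.min(),t.max())])
E
```

```text
[0.0001 0.0001 0.0001]
t26.43 tcp [ 0.5037 -0.0093  0.0862] yaw -0.48 -> 0.0013 0.0012 0.0062 spin 0.0003 F [ 0.2  0.1 -0.5] w 0.0187 g 64
[ 23  18   7  43 268] [array([ 0.0235,  0.0003, -0.056 ]), array([ 0.0047,  0.0004, -0.056 ])]
```

Request:
play_rows:
  targets: "1 0.001 0.001 0 0;1 0.001 0.001 0 0;1 0.001 0.001 0.002 0;1 0.001 0.001 0.004 0;1 0.001 0.001 0.005 0;1 0.001 0.001 0.006 0;1 0.001 0.001 0.006 0"

```text
clock: 27.12
tcp_pos: [0.5052, -0.0103, 0.0806]
orientation: [3.142, -0.013, 0.001]
contact_force: [-0.5, -0.4, 4.7]
grip_width: 0.0188
gripper_force: 65.5
```

```bash
python3 m.py
```

```text
tcp_pos [ 0.5052 -0.0103  0.0807]
contact_force [-0.7535 -0.4753  5.1816]
moment [-0.0955  0.1081  0.0197]
```

Request:
play_rows:
  targets: "1 0 0 -0.006 0;1 0.005 0 -0.006 0;1 0.005 0 -0.006 0;1 0.005 0 -0.006 0;1 0.005 0 -0.003 0;1 0.005 0 -0.001 0;1 0.005 0 0 0;1 0.005 0 0 0"

```text
clock: 28.03
tcp_pos: [0.5101, -0.0103, 0.0801]
orientation: [-3.141, 0.013, -0.001]
contact_force: [1.8, -0.1, -1.6]
grip_width: 0.0187
gripper_force: 64.1
```

```bash
python3 m.py
```

```text
tcp_pos [ 0.5101 -0.0103  0.0802]
contact_force [ 2.0931 -0.1559 -2.0924]
moment [ 0.0047 -0.5949  0.0156]
```

The force fell to about zero at x=0.510, so the socket is on the spindle. Slide it down.

Request:
play_rows:
  targets: "1 0.0005 0 0.002 0;1 0.0005 0 0.004 0;1 0.0005 0 0.006 0;1 0.0005 0 0.008 0;1 0.0005 0 0.01 0;1 0.0005 0 0.01 0"

```text
clock: 28.78
tcp_pos: [0.5104, -0.0103, 0.0702]
orientation: [-3.142, 0.013, -0.0]
contact_force: [2.7, -0.0, 3.1]
grip_width: 0.0189
gripper_force: 64.9
```

```bash
python3 m.py
```

```text
tcp_pos [ 0.5104 -0.0103  0.0704]
contact_force [ 1.7822 -0.2662  2.6166]
moment [-0.0194 -0.4011 -0.0038]
```

Request:
play_rows:
  targets: "1 0.0005 0 0.002 0;1 0.0005 0 0.003 0;1 0.0005 0 0.004 0;1 0.0005 0 0.0045 0;1 0.0005 0 0.005 0;1 0.0005 0 0.005 0"

```text
clock: 29.53
tcp_pos: [0.5107, -0.0103, 0.0658]
orientation: [3.141, -0.013, -0.0]
contact_force: [-1.0, 0.2, 9.8]
grip_width: 0.019
gripper_force: 66.8
```

```bash
python3 m.py
```

```text
tcp_pos [ 0.5108 -0.0103  0.0658]
contact_force [-1.3662 -0.03    9.5547]
moment [-0.017   0.3076 -0.0039]
```

Request:
play_rows:
  targets: "1 0 0 0.0005 0;1 0 0 0.001 0;1 0 0 0.0012 0;1 0 0 0.0012 0;1 0 0 0.0012 0;1 0 0 0.0012 0"

```text
clock: 30.28
tcp_pos: [0.5111, -0.0103, 0.0656]
orientation: [3.141, -0.013, 0.001]
contact_force: [-3.7, 0.8, 20.0]
grip_width: 0.019
gripper_force: 68.9
```

```bash
python3 m.py
```

```text
tcp_pos [ 0.5111 -0.0103  0.0656]
contact_force [-3.9833 -0.0981 19.4683]
moment [-0.077   0.9624  0.0017]
```

The knob is home and the spindle is at its stop: 19.5 N, with no further travel. The reported height puts the underside at 86 mm. I'm handing in now, still holding it pressed.

```bash
python3 -c "
from bench import r
print(r.hand_in())"
```

```text
the job is handed in; nothing more can be done
None
```

I set the cover down gently and it seated flush, then slid the knob fully home with the flats matched, and handed in at about 30 s still holding it pressed in against the stop (about 19 N).

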